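# Hang the caddy on the slotted rack

### The arm

A 7-joint arm with a two-finger parallel gripper is mounted at the origin on a cart in front of the work surface, level with it; the furniture and walls round the work are solid. World frame = base frame: x ahead of the robot, y to its left, z up, the work surface at z = 0. Lengths are in m, angles in rad, forces in N, time in s.
With the tool pointing down it reaches from about 0.425 to 0.925 m from the base axis. Payload 6.8 kg.
Tool frame: the origin (TCP) lies at the very end of the fingers, on their centre line; the grasp point (between the pads) lies 19 mm behind it (env.grasp_offset is the distance from the TCP to the grasp point, in m); z points along the fingers, y is the line along which they close (so a half turn about z gives the same grasp; the last joint's range is limited). The gripper opens to 88 mm and grips with 3 to 60 N. Pads are 20 mm wide; open, the fingers measure 115 mm over their backs; the gripper's body (75 mm by 178 mm) begins 61 mm behind the grasp point.
Start: joints at [1.242, 0.477, 0.022, 1.555, -0.011, 1.109, -0.083], TCP at [0.148, -0.659, 0.199] pointing down, gripper open.
Joint ranges: [-2.96, 2.96], [-0.34, 2.1], [-1.41, 1.46], [0.24, 2.44], [-1.37, 4.51], [0.17, 1.92], [-2.96, 2.96]. Speed limits (rad/s): [2.39, 2.39, 3.14, 3.14, 3.14, 3.14, 3.14].

### API

Orientations are given as a unit quaternion [w, x, y, z].
In Python, from workcell import env gives the robot as it stands. The module is installed in compiled form; this text tells all that it offers.
- The arm moves only by the shell command python3 -m inch 'ROWS'. ROWS is JSON, a list of rows, each a list of 7 numbers: the shift along the world's x, y, z in mm, then the turn, a rotation vector about the world's x, y, z in rad, then the finger opening in mm, from 0 to 87.8. In form: [[tx, ty, tz, rx, ry, rz, fingers], ...]. A call has 1 to 20 rows; each row is the pose to reach, as a shift and turn from the pose commanded when the call began; what a row does not reach only later rows make up. A row lasts 1/12 s, in which the tool goes at most 41.7 mm and 7.16 degrees, less where a joint would pass 70% of its speed; a pose out of reach is approached as far as the arm can. A call with a gripper value outside its range is refused whole. The fingers move at their own pace and stop on an object; the grip force is fixed at half the most. Time passes only in rows, so rows that repeat a pose let the fingers close. It gives the time, the measured TCP pose, the force, the opening and the grip force at its end, in the units of the state.
- env.get_state(): the state, without advancing time (a new reading comes with each control period).
- env.read_camera(name): name is "scene" or "top"; returns a dict with "frame" (480x640x3 uint8, blue, green, red), "fx", "fy", "cx", "cy" (pixels), "origin" and "rotation" of the camera in the world. Camera axes: x right, y down, z forward; pixel columns grow to the right and rows downward; lengths in m; the calibration is good to about 2 mm. A picture is of the moment at which its call begins. There is no depth.
- env.sign_off(): hands the job in; it is judged then, once.
The state is a dict: "time": time; "joint_pos": joint angles; "joint_velocities": joint speeds; "effort": joint torques, N m; "tcp_pos": TCP position; "ee_rot": TCP orientation; "force": force on the tool from outside, world axes, zero at the start; "torque": the same for the moment, N m; "opening": opening from 0.0 (shut) to 1.0 (fully open); "grip_force": force on a finger pad.
Only numpy, scipy, OpenCV 4.12 (cv2) and the standard library are available. Lean on these libraries where they do the work, as an engineer would, in place of code of your own. Each camera call takes 0.05 s, during which the arm holds its last target. There are 200 camera calls.

### The job

Hang the green caddy on the white slotted rack: press both of its hook tabs into the upper row of slots, feeling for the slots because the slotted plate may be clamped a little to the left or right, then press it down until the tabs are fully home. Work gently without forcing it against the rack, let go, and leave the other things on the worktop where they are.

Things in the scene. Friction and masses are not known exactly. Their poses are not given: they have to be found in the camera images.
- caddy: Green hang-on caddy: tray 100 (x) x 110 (y) mm, side and front walls 22 mm tall, back wall 80 mm tall, wooden carry handle along its middle, about 0.35 kg. Origin at the centre of its underside; x towards the back wall and its tabs, z up.
- caddy_grip (a point): Point in the caddy's wooden handle, 70 mm above the caddy's underside centre. The handle is a bar 60 mm long (caddy x), 14 mm thick (y); its top is 20 mm above this point, its underside 30 mm below. Grasp it from above, fingers closing along y. Axes as the caddy.
- caddy_tabs (a point): Point on the caddy's outer back face midway between its two steel hook tabs, level with the undersides of their necks: 50 mm in +x and 8 mm below caddy_grip. Axes as the caddy. Tabs at y = +-30 mm, 6 mm wide, reach 10.5 mm out (+x): neck 8 mm tall (z 0 to 8 mm), then, from 5.5 mm out, a lip that hangs down to 16 mm below this point, tapered at its lower end.
- rack: Fixed rack: wooden foot 130 x 170 x 12 mm, two dark posts and an upright white slotted plate, 128 mm wide, 4 mm thick, top at z 200 mm. Origin at worktop height in the plane of the plate's front face, middle of the foot's width; x into the plate (the way to press the tabs), z up. Two slot columns 60 mm apart, slots 9 mm wide; upper row z 155 to 185 mm, lower row (not wanted) 90 to 120 mm.
- rack_home (a point): Point on the rack, 155 mm above its origin (level with the bottom of the upper slots), in the plate's front face plane. The plate is clamped up to 12 mm left or right of this point, which no pose shows: feel for the slots along y. Press the tabs in with caddy_tabs 17 to 21 mm above this point until the back wall meets the plate and keep it there going down. Fully home, caddy_tabs is level with it.
- rack_clips (a point): Point on the rack 4 mm below rack_home and 6 mm behind the plate's front face, midway between two hidden spring clips, one behind each upper slot. They pinch the tabs from behind: pushing the caddy down the last 12 mm or so takes about 5 to 18 N until the necks stop hard on the slot bottoms. The plate itself does not yield.
- tin: short round food tin, 75 mm across, 58 tall; a bystander; origin at its underside
- can: drinks can, 66 mm across, 114 tall; a bystander; origin at its underside
- spicejar: spice jar with a dark cap, 41 mm across, 105 tall; a bystander; origin at its underside
- lemon: yellow lemon, 78 x 55 x 56 mm; a bystander; origin at its underside
- apple: red apple, 77 x 76 x 73 mm; a bystander; origin at its underside
- candle: candle in a glass, 76 mm across, 90 tall; a bystander; origin at its underside
Mind the look-alikes: they are no part of the job. What is shaped like the caddy but yellow is not meant.

How it is judged:
By the outcome, as a careful person would: the job done as asked, in the order asked, and still so for the second after the job is handed in, with the robot touching nothing.
It also fails if it takes over 58 s, if anything falls off the work surface, if the arm or the gripper's body presses on something with over 40 N, if the wrist force passes 120 N, or if a joint passes its speed limit or range.

## Working session

There is one attempt and no reset: what is moved stays moved. The work goes in short steps, Python scripts to look and compute and a shell command to move; the robot and the scene stay as the last step left them, time stands still between calls to the robot, and variables do not carry over. Pictures are saved under pics/ and viewed, at most 10 in all, crops included, and the job is handed in when it is done.

```bash
mkdir -p pics
cat > h.py <<'E'
import numpy as np, cv2
from workcell import env
def ray(c,u,v):
    d=np.array([(u-c["cx"])/c["fx"],(v-c["cy"])/c["fy"],1.]); return np.array(c["origin"]), np.array(c["rotation"])@d
def onz(c,u,v,z):
    o,d=ray(c,u,v); return o+d*(z-o[2])/d[2]
def proj(c,p):
    q=np.array(c["rotation"]).T@(np.array(p)-np.array(c["origin"])); return np.array([c["fx"]*q[0]/q[2]+c["cx"],c["fy"]*q[1]/q[2]+c["cy"]])
def tri(c1,p1,c2,p2):
    o1,d1=ray(c1,*p1);o2,d2=ray(c2,*p2);d1/=np.linalg.norm(d1);d2/=np.linalg.norm(d2)
    t=np.linalg.lstsq(np.c_[d1,-d2],o2-o1,rcond=None)[0];a=o1+t[0]*d1;b=o2+t[1]*d2
    return (a+b)/2,np.linalg.norm(a-b)
E
python3 - <<'E'
from h import *
import pickle
cs={n:env.read_camera(n) for n in("scene","top")}
pickle.dump(cs,open("c0.pkl","wb"))
for n,c in cs.items():
    cv2.imwrite(f"pics/{n}0.png",c["frame"]); print(n,c["fx"],np.round(c["origin"],3),np.round(c["rotation"],3).tolist())
s=env.get_state();print(s["tcp_pos"],s["ee_rot"],s["force"],s["time"])
E
```

```text
scene 433.69004320022333 [-0.127  0.86   0.579] [0.172, -0.258, 0.796, -0.52]
top 519.2192991446686 [0.009 0.088 1.408] [0.118, -0.625, 0.759, -0.137]
[ 0.14770431 -0.65807183  0.19829726] [-7.80611810e-04  9.93910120e-01  1.10190947e-01 -1.36009216e-04] [ 0.51642704 -1.24036025  1.00934921] 0.1
```

View pics/scene0.png

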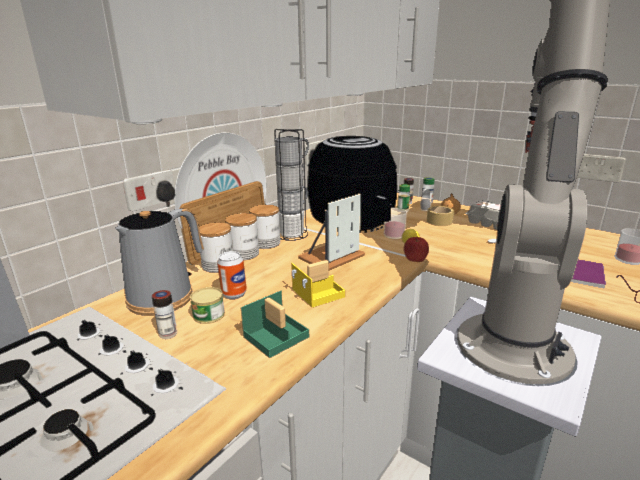

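View pics/top0.png

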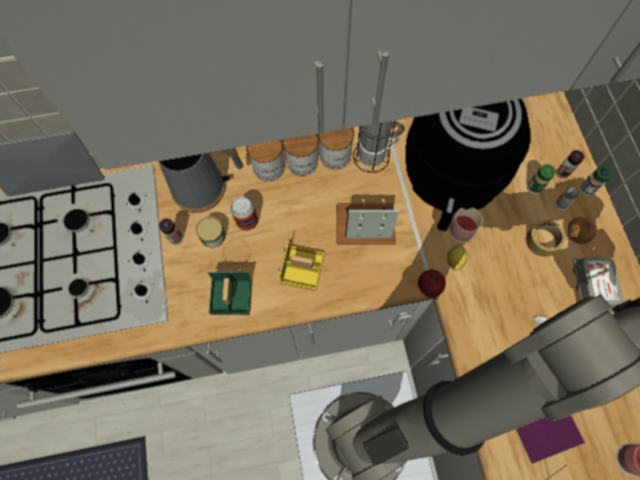

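The green caddy is at scene (275,323) / top (231,292). Its look-alike is the yellow caddy at scene (318,285) / top (303,266). Other green objects are the jars at the far right and the tin label at (208,305). By its description, I choose the one at top (231,292). The rack is at scene (343,230) / top (370,222). Next, a close crop to check.

```bash
sed -i 's/^from workcell.*/&\nfrom scipy.spatial.transform import Rotation as R\ndef RM(c):\n    q=c["rotation"]; return R.from_quat([q[1],q[2],q[3],q[0]]).as_matrix()/; s/np.array(c\["rotation"\])/RM(c)/g' h.py
python3 - <<'E'
from h import *
import pickle
cs=pickle.load(open("c0.pkl","rb"))
a=cv2.resize(cs["top"]["frame"][255:325,190:270],(400,350),interpolation=cv2.INTER_CUBIC)
b=cv2.resize(cs["top"]["frame"][190:250,325:405],(400,300),interpolation=cv2.INTER_CUBIC)[:250]
d=cv2.resize(cs["scene"]["frame"][285:355,235:315],(400,350),interpolation=cv2.INTER_CUBIC)
e=cv2.resize(cs["scene"]["frame"][185:275,290:370],(222,250),interpolation=cv2.INTER_CUBIC)
im=np.zeros((600,800,3),np.uint8);im[:350,:400]=a;im[:350,400:]=d;im[350:,:400]=b;im[350:,400:622]=e
cv2.imwrite("pics/crop0.png",im)
c=cs["top"];print(onz(c,231,292,0.02),onz(c,365,238,0.0),onz(c,303,266,0.02))
E
```

```text
[0.44701239 0.26951927 0.02      ] [ 5.39803365e-01 -1.33333000e-01 -2.22044605e-16] [0.48318685 0.06002379 0.02      ]
```

View pics/crop0.png

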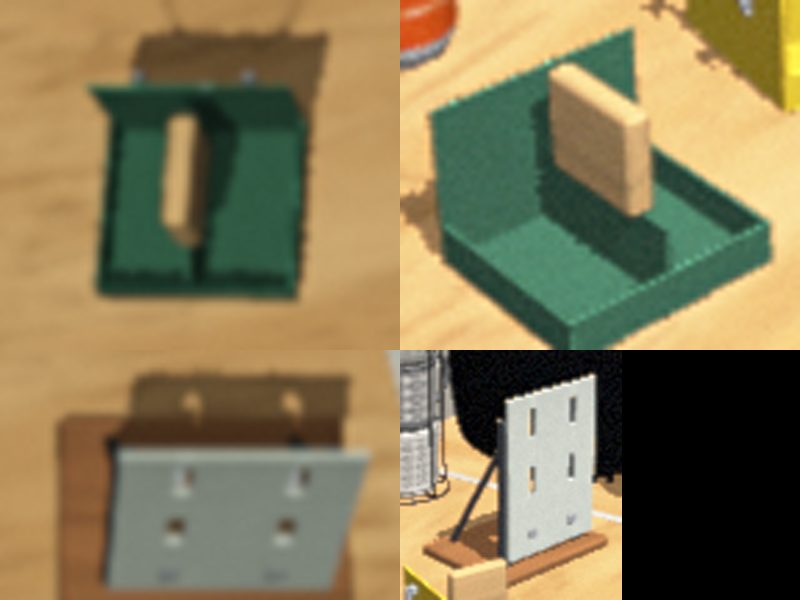

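The crop confirms it: a green caddy with its back wall and tabs on the far (+x) side and its handle along x. On the rack, the upper slots show at top-crop (182,482) and (298,482), and scene-crop (532,421) and (572,410).

Run:
```python
from h import *
import pickle
cs=pickle.load(open("c0.pkl","rb"));T,S=cs["top"],cs["scene"]
f=lambda u,v,k,ou,ov:((u+.5)/k-.5+ou,(v+.5)/k-.5+ov)
tc=lambda u,v:f(u,v,5,190,255)
sc=lambda u,v:f(u-400,v,5,235,285)
tr=lambda u,v:f(u,v-350,5,325,190)
sr=lambda u,v:f(u-400,v-350,2.776,290,185)
P={"backL":(tc(92,87),sc(432,113)),"backR":(tc(305,88),sc(632,30)),
"plateTL":(tr(118,452),sr(507,402)),"plateTR":(tr(370,455),sr(595,375)),
"plateBL":(tr(106,585),sr(507,561)),"plateBR":(tr(330,588),sr(593,538)),
"slotUL":(tr(182,482),sr(532,421)),"slotUR":(tr(299,482),sr(572,409)),
"slotLL":(tr(176,530),sr(532,479)),"slotLR":(tr(286,531),sr(571,465))}
for k,(a,b) in P.items():
    p,e=tri(T,a,S,b);print(k,np.round(p*1000,1),"gap",round(e*1000,1))
# front wall lower corners top view z=0
for uv in((97,295),(298,299)):print("front z=0",np.round(onz(T,*tc(*uv),0)*1000))
# wood handle
for c,(x0,y0,x1,y1),n in((T,(218,272,236,308),"T"),(S,(262,293,288,332),"S")):
    h=cv2.cvtColor(c["frame"],cv2.COLOR_BGR2HSV)[y0:y1,x0:x1];m=cv2.inRange(h,(8,50,110),(25,200,255))
    k=max(cv2.findContours(m,0,2)[0],key=cv2.contourArea)
    print(n,[(int(p[0][0]+x0),int(p[0][1]+y0)) for p in cv2.approxPolyDP(k,1.0,True)])
```

```text
backL [497.1 316.1  76.9] gap 1.2
backR [477.9 204.7  72. ] gap 5.2
plateTL [548.2 -77.5 197.5] gap 1.8
plateTR [ 521.6 -203.   198.8] gap 0.5
plateBL [547.2 -76.9  20.1] gap 0.0
plateBR [ 523.2 -206.9    5.5] gap 5.2
slotUL [ 538.5 -109.9  169.7] gap 0.6
slotUR [ 527.7 -169.9  168.1] gap 1.4
slotLL [ 538.7 -110.9  104.9] gap 0.4
slotLR [ 527.2 -169.4  104.5] gap 1.4
front z=0 [404. 340.   0.]
front z=0 [380. 231.   0.]
T [(225, 278), (223, 284), (222, 298), (227, 302), (226, 300), (228, 279)]
S [(287, 293), (282, 293), (281, 305), (270, 298), (265, 299), (266, 317), (280, 327), (284, 326), (284, 314), (287, 314)]
```

Run:
```python
from h import *
import pickle
cs=pickle.load(open("c0.pkl","rb"));T,S=cs["top"],cs["scene"]
f=lambda u,v,k,ou,ov:((u+.5)/k-.5+ou,(v+.5)/k-.5+ov)
tc=lambda u,v:f(u,v,5,190,255)
sc=lambda u,v:f(u-400,v,5,235,285)
for n,a,b in(("far",(170,113),(551,70)),("near",(163,230),(640,118))):
    p,e=tri(T,tc(*a),S,sc(*b));print(n,np.round(p*1000,1),round(e*1000,1),np.round(onz(T,*tc(*a),.09)*1000,1),np.round(onz(S,*sc(*b),.09)*1000,1))
for n,a,b in(("L",(92,87),(432,113)),("R",(305,88),(632,30))):
    print(n,np.round(onz(T,*tc(*a),.08)*1000,1),np.round(onz(S,*sc(*b),.08)*1000,1))
for uv in((443,225),(572,325),(770,222)): print("tray rim z22",np.round(onz(S,*sc(*uv),.022)*1000))
im=np.hstack([cv2.resize(T["frame"][270:310,200:250],None,fx=8,fy=8,interpolation=cv2.INTER_LANCZOS4),cv2.resize(S["frame"][290:330,250:300],None,fx=8,fy=8,interpolation=cv2.INTER_LANCZOS4)])
yaw=np.deg2rad(-10.5)
for k,(c,ou,ov,dx) in enumerate(((T,200,270,0),(S,250,290,400))):
    C=np.array([.440,.272]);
    for X,Y,Z in((-50,55,0),(-50,-55,0),(50,55,80),(50,-55,80),(-30,7,90),(30,7,90),(-30,-7,90),(30,-7,90),(-50,55,22),(-50,-55,22)):
        p=C+np.array([X*np.cos(yaw)-Y*np.sin(yaw),X*np.sin(yaw)+Y*np.cos(yaw)])/1e3
        q=proj(c,[*p,Z/1e3]);cv2.circle(im,(int((q[0]-ou+.5)*8+dx),int((q[1]-ov+.5)*8)),3,(0,0,255),-1)
cv2.imwrite("pics/chk.png",im)
```

```text
far [468.4 273.8  88.7] 3.0 [469.3 274.4  90. ] [465.  275.2  90. ]
near [405.  285.4  92.7] 0.9 [406.2 286.   90. ] [407.4 282.1  90. ]
L [495.5 315.2  80. ] [494.  319.6  80. ]
R [472.7 202.7  80. ] [471.4 215.2  80. ]
tray rim z22 [494. 319.  22.]
tray rim z22 [399. 338.  22.]
tray rim z22 [378. 233.  22.]
```

View pics/chk.png

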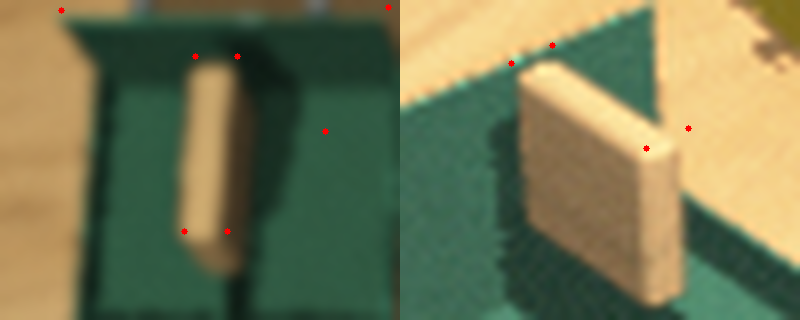

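The caddy centre is about (437,273) mm with yaw about -10.8°. The slots' midpoint is about (533,-140) with yaw about -11.2°, and the measured sizes match the description. Now going there in an arc above everything.

```bash
python3 -m inch '[[202,238,132,0,0,-0.2,87],[202,238,132,0,0,-0.2,87],[202,238,132,0,0,-0.2,87],[202,238,132,0,0,-0.2,87],[202,238,132,0,0,-0.2,87],[202,238,132,0,0,-0.2,87],[202,238,132,0,0,-0.2,87],[202,238,132,0,0,-0.2,87],[202,238,132,0,0,-0.2,87],[332,558,132,0,0,-0.41,87],[332,558,132,0,0,-0.41,87],[332,558,132,0,0,-0.41,87],[332,558,132,0,0,-0.41,87],[332,558,132,0,0,-0.41,87],[332,558,132,0,0,-0.41,87],[332,558,132,0,0,-0.41,87],[332,558,132,0,0,-0.41,87],[332,558,132,0,0,-0.41,87]]'; python3 -c "
from h import *
s=env.get_state();print(s['joint_pos'])"
```

```text
time: 1.6
tcp_pos: [0.4812, -0.0942, 0.3311]
ee_rot: [-0.001, 0.996, -0.091, 0.0]
force: [0.6, 0.5, 0.0]
opening: 0.99
grip_force: 0.0
[ 0.40705015  0.08491466 -0.36160053  1.78278925  0.02911402  1.27891068
 -1.71418382]
```

```bash
python3 -m inch '[[-43,372,-60,0,0,-0.006,87],[-43,372,-60,0,0,-0.006,87],[-43,372,-60,0,0,-0.006,87],[-43,372,-60,0,0,-0.006,87],[-43,372,-60,0,0,-0.006,87],[-43,372,-60,0,0,-0.006,87],[-43,372,-60,0,0,-0.006,87],[-43,372,-60,0,0,-0.006,87],[-43,372,-60,0,0,-0.006,87],[-43,372,-60,0,0,-0.006,87],[-43,372,-171,0,0,-0.006,87],[-43,372,-171,0,0,-0.006,87],[-43,372,-171,0,0,-0.006,87],[-43,372,-171,0,0,-0.006,87]]'
python3 - <<'E'
from h import *
s=env.get_state();print(s['joint_pos'],s['force'])
T=env.read_camera("top");S=env.read_camera("scene")
im=np.hstack([cv2.resize(T["frame"][250:330,190:270],(400,400),interpolation=cv2.INTER_CUBIC),cv2.resize(S["frame"][275:355,230:310],(400,400),interpolation=cv2.INTER_CUBIC)])
cv2.imwrite("pics/g.png",im)
E
```

```text
time: 2.77
tcp_pos: [0.4334, 0.2682, 0.1546]
ee_rot: [0.003, 0.995, -0.097, -0.004]
force: [-1.1, -0.2, 0.6]
opening: 0.99
grip_force: 0.0
[-0.12964871  0.33376316 -0.6537718   1.9488952   0.24479605  0.94912665
 -2.66841209] [-1.06933372 -0.18469875  0.59579806]
```

View pics/g.png

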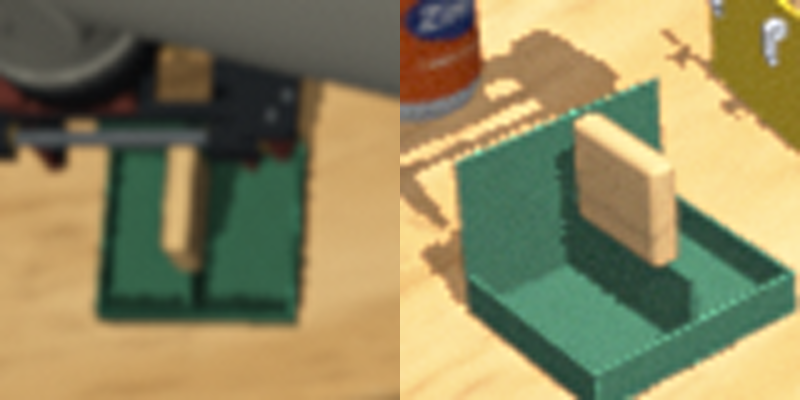

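The picture shows the caddy undisturbed, with the handle at about (183,205) in the left half and the fingers above it, astride. Descending.

```bash
python3 -m inch '[[0,2,-40,0,0,0,87],[0,2,-80,0,0,0,87],[0,2,-109,0,0,0,87],[0,2,-109,0,0,0,87],[0,2,-109,0,0,0,87],[0,2,-109,0,0,0,87]]'; python3 -c "
from h import *
s=env.get_state();print(s['tcp_pos'],s['joint_velocities'])"
```

```text
time: 3.37
tcp_pos: [0.4388, 0.2749, 0.054]
ee_rot: [-0.001, 0.995, -0.098, 0.002]
force: [0.2, -0.4, 0.6]
opening: 0.995
grip_force: 0.0
[0.43883608 0.27492218 0.05404007] [ 0.00411668 -0.01441686 -0.0029027  -0.00119196  0.00364315 -0.00832096
 -0.00651267]
```

```bash
python3 -m inch '[[0,0,-3,0,0,0,50],[0,0,-3,0,0,0,24],[0,0,-3,0,0,0,18],[0,0,-3,0,0,0,14],[0,0,-3,0,0,0,5],[0,0,-3,0,0,0,5],[0,0,-3,0,0,0,5],[0,0,-3,0,0,0,5]]'; python3 -c "
from h import *
s=env.get_state();print(s['tcp_pos'],s['torque'])"
```

```text
time: 4.03
tcp_pos: [0.4368, 0.2734, 0.0482]
ee_rot: [0.0, 0.995, -0.097, -0.0]
force: [0.7, -0.6, -0.0]
opening: 0.421
grip_force: 0.0
[0.43681131 0.27337847 0.04816692] [0.00891066 0.00870929 0.02538552]
```

```bash
python3 -m inch '[[0,0,2,0,0,0,5],[0,0,2,0,0,0,5],[0,0,2,0,0,0,5],[0,0,2,0,0,0,5],[0,0,2,0,0,0,5],[0,0,2,0,0,0,5],[0,0,2,0,0,0,5]]'
```

```text
time: 4.62
tcp_pos: [0.4369, 0.2735, 0.0502]
ee_rot: [-0.0, 0.995, -0.097, 0.0]
force: [0.6, 1.3, 0.6]
opening: 0.155
grip_force: 30.0
```

```bash
python3 -m inch '[[0,0,15,0,0,0,5],[0,0,45,0,0,0,5],[0,0,80,0,0,0,5],[0,0,115,0,0,0,5],[0,0,150,0,0,0,5],[0,-10,180,0,0,0,5],[2,-40,190,0,0,0,5],[3,-75,190,0,0,0,5],[5,-110,190,0,0,0,5],[6,-145,190,0,0,0,5],[8,-180,190,0,0,0,5],[9,-215,190,0,0,0,5],[11,-250,190,0,0,0,5],[12,-285,190,0,0,0,5],[14,-320,190,0,0,0,5],[16,-355,190,0,0,0,5],[17,-380,190,0,0,0,5],[18,-398,190,0,0,0,5],[18,-398,190,0,0,0,5],[18,-398,190,0,0,0,5]]'; python3 -c "
from h import *
s=env.get_state();print(s['joint_pos'])"
```

```text
time: 6.28
tcp_pos: [0.4539, -0.1252, 0.2393]
ee_rot: [-0.0, 0.995, -0.099, -0.001]
force: [0.1, 1.4, -3.6]
opening: 0.158
grip_force: 30.0
[ 0.49248594  0.12275216 -0.38421072  1.95346432  0.05164317  1.07684635
 -1.68208004]
```

Lower to insertion height (TCP z ≈ 162) and look.

```bash
python3 -m inch '[[0,0,-25,0,0,0,5],[0,0,-50,0,0,0,5],[0,0,-70,0,0,0,5],[0,0,-77,0,0,0,5],[0,0,-77,0,0,0,5],[0,0,-77,0,0,0,5],[0,0,-77,0,0,0,5],[0,0,-77,0,0,0,5]]'
python3 - <<'E'
from h import *
T=env.read_camera("top");S=env.read_camera("scene")
im=np.hstack([cv2.resize(T["frame"][190:270,320:400],(400,400),interpolation=cv2.INTER_CUBIC),cv2.resize(S["frame"][180:280,290:390],(400,400),interpolation=cv2.INTER_CUBIC)])
cv2.imwrite("pics/pre.png",im)
s=env.get_state();print(s['tcp_pos'],s['torque'])
E
```

```text
time: 6.95
tcp_pos: [0.4559, -0.1246, 0.1645]
ee_rot: [0.0, 0.995, -0.097, 0.001]
force: [1.2, -0.5, -3.3]
opening: 0.156
grip_force: 30.0
[ 0.45552694 -0.12469411  0.16415018] [0.06354156 0.01511166 0.06277182]
```

View pics/pre.png

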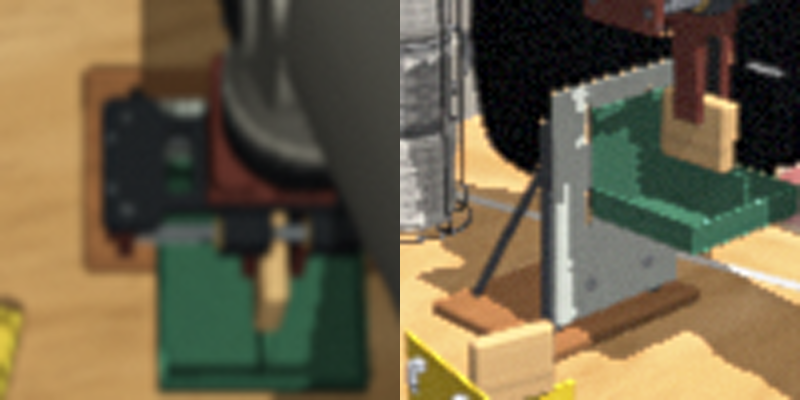

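Caddy is held level in front of the plate, with its back wall facing it. Now advancing along the rack's x axis in small steps, watching the force.

```bash
python3 -m inch '[[8,-1.5,-1,0,0,0,5],[14,-2.7,-2,0,0,0,5],[16,-3.1,-2,0,0,0,5],[18,-3.5,-2,0,0,0,5],[20,-3.9,-2,0,0,0,5],[21,-4.1,-2,0,0,0,5],[22,-4.3,-2,0,0,0,5],[22,-4.3,-2,0,0,0,5],[22,-4.3,-2,0,0,0,5],[22,-4.3,-2,0,0,0,5]]'
```

```text
time: 7.88
tcp_pos: [0.4767, -0.1289, 0.1612]
ee_rot: [0.0, 0.995, -0.097, -0.0]
force: [1.0, -0.5, -3.7]
opening: 0.161
grip_force: 30.0
```

```bash
python3 -m inch '[[1,-0.2,0,0,0,0,5],[2,-0.4,0,0,0,0,5],[3,-0.6,0,0,0,0,5],[4,-0.8,0,0,0,0,5],[4,-0.8,0,0,0,0,5],[4,-0.8,0,0,0,0,5]]'
```

```text
time: 8.38
tcp_pos: [0.4809, -0.1297, 0.1611]
ee_rot: [-0.0, 0.995, -0.097, -0.0]
force: [-1.5, 0.0, -2.9]
opening: 0.159
grip_force: 30.0
```

```bash
python3 -m inch '[[1,-0.2,0,0,0,0,5],[2,-0.4,0,0,0,0,5],[2,-0.4,0,0,0,0,5],[2,-0.4,0,0,0,0,5]]'; python3 -c "
from h import *
s=env.get_state();print(s['tcp_pos'],s['force'],s['torque'])"
```

```text
time: 8.72
tcp_pos: [0.4812, -0.1298, 0.1607]
ee_rot: [-0.0, 0.995, -0.097, -0.002]
force: [-4.9, 1.5, -1.3]
opening: 0.16
grip_force: 30.0
[ 0.48116094 -0.12984231  0.16066477] [-4.86624472  1.47808781 -1.27036647] [ 0.25144759  1.0334325  -0.01712209]
```

Contact at x ≈ 481, close to where the back wall should meet the plate. I'll feel sideways to confirm the tabs are in the slots.

```bash
python3 -m inch '[[-2,0.4,0,0,0,0,5],[-1.8,1.4,0,0,0,0,5],[-1.6,2.4,0,0,0,0,5],[-1.4,3.3,0,0,0,0,5],[-1.4,3.3,0,0,0,0,5],[-1.4,3.3,0,0,0,0,5]]';python3 -m inch '[[0,-1,0,0,0,0,5],[-0.4,-2,0,0,0,0,5],[-0.6,-3,0,0,0,0,5],[-0.8,-4,0,0,0,0,5],[-1,-5,0,0,0,0,5],[-1.2,-5.8,0,0,0,0,5],[-1.2,-5.8,0,0,0,0,5],[-1.2,-5.8,0,0,0,0,5]]'
```

```text
time: 9.22
tcp_pos: [0.4811, -0.1287, 0.1612]
ee_rot: [0.001, 0.995, -0.098, -0.0]
force: [-2.3, -4.7, -3.1]
opening: 0.156
grip_force: 30.0
time: 9.88
tcp_pos: [0.4805, -0.1322, 0.1612]
ee_rot: [-0.0, 0.995, -0.097, 0.0]
force: [0.7, 1.0, -3.2]
opening: 0.155
grip_force: 30.0
```

```bash
python3 -m inch '[[-0.2,-1,0,0,0,0,5],[-0.3,-1.6,0,0,0,0,5],[-0.3,-1.6,0,0,0,0,5],[-0.3,-1.6,0,0,0,0,5]]'
```

```text
time: 10.22
tcp_pos: [0.4804, -0.1325, 0.1613]
ee_rot: [-0.001, 0.995, -0.097, 0.0]
force: [0.7, 5.4, -2.9]
opening: 0.159
grip_force: 30.0
```

Bounded on both sides (y from -128.8 to -132.4, 3.6 mm of play), so both tabs are in the slots. Centring, pressing lightly on the plate, then starting down.

```bash
python3 -m inch '[[0.4,2,0,0,0,0,5],[0.7,3.5,0,0,0,0,5],[1.7,3.3,0,0,0,0,5],[2.2,3.2,0,0,0,0,5],[2.2,3.2,0,0,0,0,5]]'; python3 -m inch '[[0,0,-1,0,0,0,5],[0,0,-2,0,0,0,5],[0,0,-3,0,0,0,5],[0,0,-4,0,0,0,5],[0,0,-5,0,0,0,5],[0,0,-5,0,0,0,5],[0,0,-5,0,0,0,5]]'; python3 -c "
from h import *
s=env.get_state();print(s['tcp_pos'],s['force'],s['torque'])"
```

```text
time: 10.63
tcp_pos: [0.481, -0.131, 0.1608]
ee_rot: [0.0, 0.995, -0.098, -0.001]
force: [-4.3, 1.1, -1.0]
opening: 0.16
grip_force: 30.0
time: 11.22
tcp_pos: [0.4809, -0.1313, 0.1559]
ee_rot: [0.0, 0.995, -0.098, -0.001]
force: [-4.3, 0.8, -0.7]
opening: 0.158
grip_force: 30.0
[ 0.48091218 -0.13132875  0.15594354] [-4.31220364  0.76234548 -0.7114682 ] [0.32373471 1.15523396 0.03557488]
```

Moving freely down; continue in small steps.

```bash
python3 -m inch '[[0,0,-1,0,0,0,5],[0,0,-2,0,0,0,5],[0,0,-3,0,0,0,5],[0,0,-4,0,0,0,5],[0,0,-4,0,0,0,5],[0,0,-4,0,0,0,5]]'; python3 -m inch '[[0,0,-1,0,0,0,5],[0,0,-2,0,0,0,5],[0,0,-3,0,0,0,5],[0,0,-3,0,0,0,5],[0,0,-3,0,0,0,5]]'
```

```text
time: 11.72
tcp_pos: [0.4809, -0.1314, 0.152]
ee_rot: [0.0, 0.995, -0.098, -0.001]
force: [-4.5, 1.6, -0.0]
opening: 0.157
grip_force: 30.0
time: 12.13
tcp_pos: [0.4809, -0.1313, 0.1491]
ee_rot: [0.0, 0.995, -0.098, -0.001]
force: [-5.6, 1.6, 0.8]
opening: 0.158
grip_force: 30.0
```

```bash
python3 -m inch '[[0,0,-1,0,0,0,5],[0,0,-2,0,0,0,5],[0,0,-3,0,0,0,5],[0,0,-3,0,0,0,5],[0,0,-3,0,0,0,5]]'; python3 -m inch '[[0,0,-1,0,0,0,5],[0,0,-2,0,0,0,5],[0,0,-2,0,0,0,5],[0,0,-2,0,0,0,5]]'; python3 -c "
from h import *
s=env.get_state();print(s['tcp_pos'],s['force'],s['torque'])"
```

```text
time: 12.55
tcp_pos: [0.4801, -0.1312, 0.1454]
ee_rot: [0.0, 0.995, -0.098, -0.002]
force: [-5.8, 1.2, -2.8]
opening: 0.158
grip_force: 30.0
time: 12.88
tcp_pos: [0.4803, -0.1313, 0.1435]
ee_rot: [0.0, 0.995, -0.098, -0.002]
force: [-5.3, 1.6, -1.9]
opening: 0.157
grip_force: 30.0
[ 0.48028109 -0.13128249  0.14353105] [-5.31121089  1.55884602 -1.88153683] [ 0.30585938  1.29413123 -0.01961525]
```

Less resistance than expected near the home height; looking before going further.

Run:
```python
from h import *
T=env.read_camera("top");S=env.read_camera("scene")
im=np.hstack([cv2.resize(T["frame"][190:270,320:400],(400,500),interpolation=cv2.INTER_CUBIC),cv2.resize(S["frame"][185:265,315:379],(400,500),interpolation=cv2.INTER_CUBIC)])
cv2.imwrite("pics/mid.png",im)
```

```text
(no output)
```

View pics/mid.png

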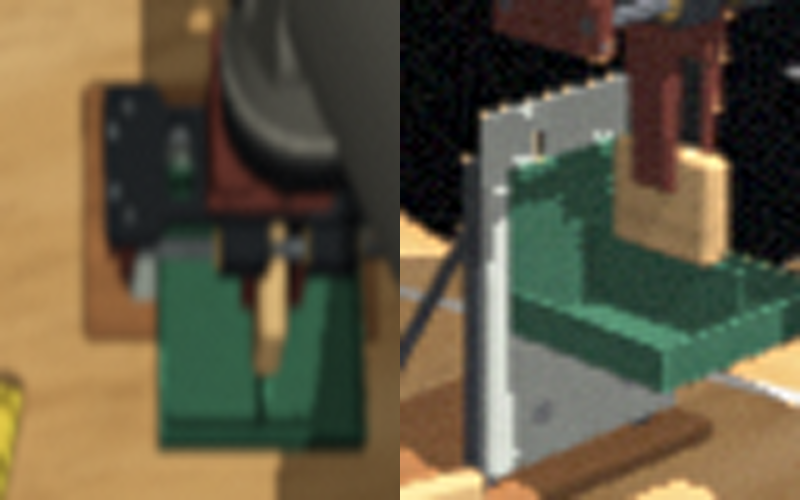

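The picture shows the caddy flush on the plate. About 12 mm of upper slot is visible above its back wall (right half, (538,145)), so it is near home. Continuing down gently to find the hard stop.

```bash
python3 -m inch '[[0,0,-0.7,0,0,0,5],[0,0,-1.5,0,0,0,5],[0,0,-1.5,0,0,0,5],[0,0,-1.5,0,0,0,5]]'; python3 -m inch '[[0,0,-0.7,0,0,0,5],[0,0,-1.5,0,0,0,5],[0,0,-1.5,0,0,0,5],[0,0,-1.5,0,0,0,5]]'
```

```text
time: 13.32
tcp_pos: [0.4802, -0.1313, 0.1426]
ee_rot: [0.0, 0.995, -0.098, -0.002]
force: [-8.0, 0.2, 4.3]
opening: 0.152
grip_force: 30.0
time: 13.65
tcp_pos: [0.4802, -0.1314, 0.1423]
ee_rot: [0.001, 0.995, -0.098, -0.002]
force: [-13.0, 2.3, 16.0]
opening: 0.158
grip_force: 30.0
```

```bash
python3 -m inch '[[0,0,-0.5,0,0,0,5],[0,0,-1,0,0,0,5],[0,0,-1,0,0,0,5],[0,0,-1,0,0,0,5]]'
```

```text
time: 13.98
tcp_pos: [0.4803, -0.1314, 0.1421]
ee_rot: [0.001, 0.995, -0.098, -0.002]
force: [-16.6, 3.3, 23.0]
opening: 0.156
grip_force: 30.0
```

Hard stop at TCP z ≈ 142 (expected about 143). Unloading, then releasing.

```bash
python3 -m inch '[[-0.5,0.1,1,0,0,0,5],[-1,0.2,2,0,0,0,5],[-1.5,0.3,2.7,0,0,0,5],[-1.5,0.3,2.7,0,0,0,5],[-1.5,0.3,2.7,0,0,0,5]]'
```

```text
time: 14.4
tcp_pos: [0.4796, -0.1312, 0.1425]
ee_rot: [0.0, 0.995, -0.098, -0.001]
force: [-5.8, 0.3, -0.4]
opening: 0.158
grip_force: 30.0
```

```bash
python3 -m inch '[[-0.5,0,0,0,0,0,16],[-0.5,0,0,0,0,0,22],[-0.5,0,0,0,0,0,30],[-0.5,0,0,0,0,0,45],[-0.5,0,0,0,0,0,60],[-0.5,0,0,0,0,0,60],[-0.5,0,0,0,0,0,60],[-0.5,0,0,0,0,0,60],[-0.5,0,0,0,0,0,60]]'; python3 -m inch '[[0,0,20,0,0,0,60],[0,0,45,0,0,0,60],[-10,0,80,0,0,0,60],[-40,0,110,0,0,0,60],[-60,40,120,0,0,0,60],[-60,80,120,0,0,0,60],[-60,120,120,0,0,0,60],[-60,160,120,0,0,0,60],[-60,180,120,0,0,0,60],[-60,180,120,0,0,0,60]]'
python3 - <<'E'
from h import *
T=env.read_camera("top");S=env.read_camera("scene")
im=np.hstack([cv2.resize(T["frame"][190:270,320:400],(400,500),interpolation=cv2.INTER_CUBIC),cv2.resize(S["frame"][185:265,315:379],(400,500),interpolation=cv2.INTER_CUBIC)])
cv2.imwrite("pics/end.png",im);cv2.imwrite("pics/endT.png",T["frame"])
E
```

```text
time: 15.15
tcp_pos: [0.4802, -0.1307, 0.1429]
ee_rot: [0.0, 0.995, -0.097, 0.0]
force: [-0.7, 0.0, 0.1]
opening: 0.678
grip_force: 0.0
time: 15.98
tcp_pos: [0.4199, 0.0543, 0.2635]
ee_rot: [-0.001, 0.996, -0.093, 0.001]
force: [-0.2, -0.2, -0.9]
opening: 0.684
grip_force: 0.0
```

View pics/end.png

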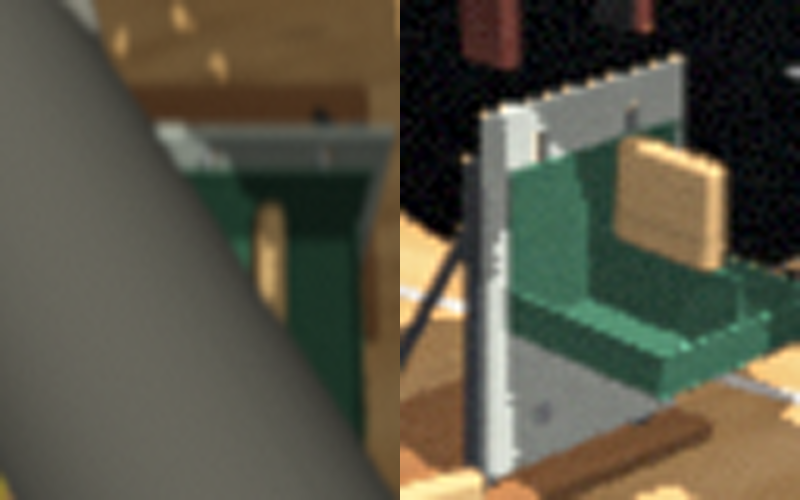

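It hangs flush and level, with both slot tops visible above the wall at (538,145) and (632,112). To check that it is fully home, I'll touch the handle top with closed fingers (expected z = 183) and press it gently.

```bash
python3 -m inch '[[15,-35,0,0,0,0,0],[30,-70,0,0,0,0,0],[45,-105,0,0,0,0,0],[60,-140,0,0,0,0,0],[68,-175,0,0,0,0,0],[72,-187,-20,0,0,0,0],[72,-187,-50,0,0,0,0],[72,-187,-65,0,0,0,0],[72,-187,-65,0,0,0,0],[72,-187,-65,0,0,0,0],[72,-187,-65,0,0,0,0],[72,-187,-65,0,0,0,0]]'; python3 -m inch '[[0,0,-4,0,0,0,0],[0,0,-8,0,0,0,0],[0,0,-11,0,0,0,0],[0,0,-13,0,0,0,0],[0,0,-13,0,0,0,0],[0,0,-13,0,0,0,0]]'
```

```text
time: 17.08
tcp_pos: [0.493, -0.1382, 0.1993]
ee_rot: [0.0, 0.995, -0.098, 0.001]
force: [0.6, 0.8, -0.2]
opening: 0.005
grip_force: 0.0
time: 17.58
tcp_pos: [0.4921, -0.1376, 0.1847]
ee_rot: [-0.0, 0.995, -0.097, -0.0]
force: [0.8, -0.1, 0.3]
opening: 0.006
grip_force: 0.0
```

```bash
python3 -m inch '[[0,4,0,0,0,0,0],[0,4,0,0,0,0,0],[0,4,-1,0,0,0,0],[0,4,-2,0,0,0,0],[0,4,-3,0,0,0,0],[0,4,-3,0,0,0,0],[0,4,-3,0,0,0,0]]'; python3 -m inch '[[0,0,-1,0,0,0,0],[0,0,-2,0,0,0,0],[0,0,-2,0,0,0,0],[0,0,-2,0,0,0,0]]'
```

```text
time: 18.17
tcp_pos: [0.4921, -0.1338, 0.1818]
ee_rot: [-0.0, 0.995, -0.098, -0.0]
force: [1.3, -0.4, 0.3]
opening: 0.004
grip_force: 0.0
time: 18.5
tcp_pos: [0.4921, -0.1337, 0.1798]
ee_rot: [-0.0, 0.995, -0.097, -0.0]
force: [0.8, 0.6, 0.1]
opening: 0.008
grip_force: 0.0
```

```bash
python3 -m inch '[[0,0,-1,0,0,0,0],[0,0,-2,0,0,0,0],[0,0,-2,0,0,0,0],[0,0,-2,0,0,0,0]]'
python3 - <<'E'
from h import *
S=env.read_camera("scene")
cv2.imwrite("pics/push.png",cv2.resize(S["frame"][175:265,315:395],(711,800),interpolation=cv2.INTER_CUBIC)[:600])
E
```

```text
time: 18.83
tcp_pos: [0.4921, -0.1337, 0.1778]
ee_rot: [-0.0, 0.995, -0.097, -0.0]
force: [0.0, 0.1, 0.4]
opening: 0.006
grip_force: 0.0
```

View pics/push.png

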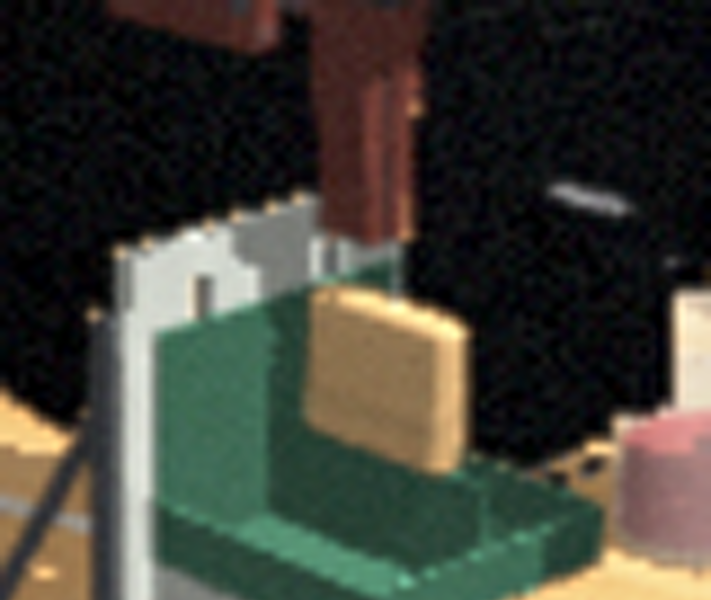

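The fingertips at (370,245) are still clearly above the handle top at (385,300), more than expected. Checking the numbers by projection.

Run:
```python
from h import *
S=env.read_camera("scene");T=env.read_camera("top")
k=800/90
def q(n,p): 
    u=proj(S,np.array(p)/1e3); print(n,np.round((u-[315,175]+.5)*k-.5))
s=env.get_state();t=s["tcp_pos"]*1e3;print(np.round(t,1))
q("tcp",t);q("tcp+20z",t+[0,0,20]);q("tip +y corner", t+[-10,13.5*.98-2,0]) 
x=np.array([.981,-.193,0]);y=np.array([.193,.981,0]);z=np.array([0,0,1])
for dz in(0,-10,-20):
    O=np.array([480.3,-131.2,93+dz])
    for n,a in(("wallTopL",(50,55,80)),("wallTopR",(50,-55,80)),("hNear+y",(-30,7,90)),("hFar+y",(30,7,90)),("frontL bot",(-50,55,0))):
        q(f"{dz} {n}",O+a[0]*x+a[1]*y+a[2]*z)
q("plateTL",(547,-77,200));q("plateTR",(522,-203,200))
q("slotUL top",(538.7,-110,185));q("slotUL bot",(538.7,-110,155))
```

```text
[ 492.2 -133.7  177.9]
tcp [364. 301.]
tcp+20z [366. 241.]
tip +y corner [372. 316.]
0 wallTopL [157. 326.]
0 wallTopR [395. 251.]
0 hNear+y [448. 322.]
0 hFar+y [309. 277.]
0 frontL bot [381. 650.]
-10 wallTopL [157. 356.]
-10 wallTopR [394. 280.]
-10 hNear+y [447. 353.]
-10 hFar+y [308. 307.]
-10 frontL bot [380. 679.]
-20 wallTopL [157. 386.]
-20 wallTopR [393. 308.]
-20 hNear+y [446. 383.]
-20 hFar+y [308. 336.]
-20 frontL bot [379. 709.]
plateTL [121. 249.]
plateTR [402. 166.]
slotUL top [202. 272.]
slotUL bot [202. 360.]
```

The caddy projects to within about 2 mm of its home pose. The finger ends sit about 20 mm higher than the TCP reading implies. The caddy height was referenced on the table, so that doesn't affect it. Finishing the touch from above.

```bash
python3 -m inch '[[0,0,-3,0,0,0,0],[0,0,-6,0,0,0,0],[0,0,-9,0,0,0,0],[0,0,-11,0,0,0,0],[0,0,-11,0,0,0,0],[0,0,-11,0,0,0,0]]'; python3 -m inch '[[0,0,-1,0,0,0,0],[0,0,-2,0,0,0,0],[0,0,-3,0,0,0,0],[0,0,-3,0,0,0,0],[0,0,-3,0,0,0,0]]'
```

```text
time: 19.48
tcp_pos: [0.492, -0.1337, 0.1666]
ee_rot: [-0.0, 0.995, -0.097, -0.0]
force: [-1.2, -0.3, 1.0]
opening: 0.005
grip_force: 0.0
time: 19.9
tcp_pos: [0.4921, -0.1337, 0.1638]
ee_rot: [0.0, 0.995, -0.097, -0.0]
force: [-0.3, 0.3, -0.2]
opening: 0.003
grip_force: 0.0
```

```bash
python3 -m inch '[[0,0,-1,0,0,0,0],[0,0,-2,0,0,0,0],[0,0,-2,0,0,0,0],[0,0,-2,0,0,0,0]]'; python3 -m inch '[[0,0,-1,0,0,0,0],[0,0,-2,0,0,0,0],[0,0,-2,0,0,0,0],[0,0,-2,0,0,0,0]]'
```

```text
time: 20.23
tcp_pos: [0.4921, -0.1337, 0.1618]
ee_rot: [-0.0, 0.995, -0.097, -0.0]
force: [1.5, 0.2, 0.4]
opening: 0.006
grip_force: 0.0
time: 20.57
tcp_pos: [0.4921, -0.1337, 0.1598]
ee_rot: [0.0, 0.995, -0.097, -0.0]
force: [-0.2, 0.2, -0.1]
opening: 0.004
grip_force: 0.0
```

```bash
python3 -m inch '[[0,0,-1,0,0,0,0],[0,0,-2,0,0,0,0],[0,0,-2,0,0,0,0],[0,0,-2,0,0,0,0]]'; python3 -m inch '[[0,0,-1,0,0,0,0],[0,0,-2,0,0,0,0],[0,0,-2,0,0,0,0],[0,0,-2,0,0,0,0]]'
```

```text
time: 20.9
tcp_pos: [0.4923, -0.1338, 0.1587]
ee_rot: [0.0, 0.995, -0.097, 0.0]
force: [-3.2, 0.1, 7.5]
opening: -0.0
grip_force: 3.9
time: 21.23
tcp_pos: [0.4924, -0.1338, 0.1584]
ee_rot: [0.001, 0.995, -0.098, 0.0]
force: [-8.7, 1.4, 23.3]
opening: 0.002
grip_force: 11.5
```

Contact is stiff straight away: 23 N with only about 0.3 mm of give, above the clips' 18 N at most. So the necks are on the slot bottoms and the caddy is home. Retreating, then a final look.

```bash
python3 -m inch '[[0,0,4,0,0,0,0],[0,0,30,0,0,0,0],[0,0,65,0,0,0,0],[-15,10,100,0,0,0,0],[-50,40,120,0,0,0,0],[-70,80,130,0,0,0,0],[-70,120,130,0,0,0,0],[-70,160,130,0,0,0,0],[-70,200,130,0,0,0,0],[-70,240,130,0,0,0,0],[-70,270,130,0,0,0,0],[-70,270,130,0,0,0,0],[-70,270,130,0,0,0,0],[-70,270,130,0,0,0,0]]'; python3 -c "
from h import *
S=env.read_camera('scene');cv2.imwrite('pics/final.png',S['frame'])"
```

```text
time: 22.4
tcp_pos: [0.4221, 0.1354, 0.2856]
ee_rot: [0.0, 0.995, -0.098, -0.0]
force: [-0.5, -0.6, 0.1]
opening: 0.002
grip_force: 0.0
```

View pics/final.png

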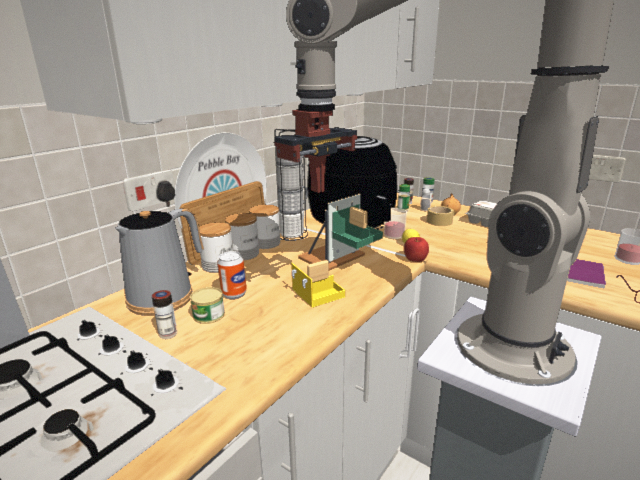

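The final picture shows the green caddy hanging on the rack at (355,233). The yellow caddy (318,285) and the other objects are where they were, and the arm is clear.

```bash
python3 -c "
from workcell import env
print(env.sign_off())"
```

```text
the job is handed in; nothing more can be done
None
```

The green caddy hangs on the rack's upper slots, pressed down to the hard stop and released; nothing else on the worktop was moved, and the job was handed in at about 22 s.

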